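Fit the beater on the free drive of the mixer base and hold it pressed

ROBOT

A 6-joint arm with a two-finger parallel gripper is mounted at the origin on a cart in front of the work surface, level with it; the furniture and walls round the work are solid. World frame = base frame: x ahead of the robot, y to its left, z up, the work surface at z = 0. Lengths are in m, angles in rad, forces in N, time in s.
With the tool pointing down it reaches from about 0.2 to 0.875 m from the base axis. Payload 3.4 kg.
Tool frame: the origin (TCP) lies between the finger pads; the fingertips stand 25 mm ahead of it and the grasp point (between the pads) lies 6 mm ahead of it (r.nose_length is the z of the fingertips in the tool frame, in m); z points along the fingers, y is the line along which they close (so a half turn about z gives the same grasp; the last joint's range is limited). The gripper opens to 94 mm and grips with 3 to 60 N. Pads are 16 mm wide; open, the fingers measure 119 mm over their backs; the gripper's body (75 mm by 177 mm) begins 78 mm behind the grasp point.
Start: joints at [-1.415, 0.276, 1.505, -0, 1.361, -0.121], TCP at [0.157, -0.553, 0.191] pointing down, gripper open.
Joint ranges: [-2.89, 2.89], [-0.75, 2.08], [0.22, 2.7], [-1.18, 4.32], [0.11, 2.71], [-2.7, 2.7]. Speed limits (rad/s): [2.57, 2.57, 3.14, 3.14, 3.14, 3.14].

INTERFACE

Orientations are given as a unit quaternion [w, x, y, z].
In Python, from plant import r, gripper_to, inverse_kinematics, vision, models, telemetry gives the robot as it stands. Calls block until the motion is done:
- r.move_to(position, orientation): joint-space move of the TCP to a pose.
- r.move_l(position, rot=None, vel=0.15, guard=None): straight line of the TCP; rot=None keeps the orientation; vel is the mean speed in m/s. With guard (N) it stops when the force on the tool has changed by that much, and returns True; else False.
- r.movej(angles): joint-space move.
- gripper_to(opening, f_grip=None): finger opening in m; f_grip is the grip in N (None keeps the last); returns when the fingers have stopped.
- r.hold(seconds).
- inverse_kinematics(position, orientation): joint angles nearest the present ones, or None.
- vision.snapshot(name): name is "scene" or "top" or "wrist"; returns the picture (420x560x3 uint8, red, green, blue); there is no depth.
- vision.get_calibration(name): a dict with "fx", "fy", "cx", "cy" (pixels), "position" and "orientation" of the camera in the world. Camera axes: x right, y down, z forward; pixel columns grow to the right and rows downward; lengths in m; the calibration is good to about 2 mm. A picture is of the moment at which its call begins: read the wrist's pose just before it. get_calibration takes no time and is no camera call; for the wrist camera it gives the pose at the moment of the call.
A pose or a line that the arm cannot do raises r.PlanningError and nothing moves.
- r.sign_off(): hands the job in; it is judged then, once.
Trained networks look in the newest picture that a camera, given by its name, has taken for a name from the list of things; names that differ only in an ending like _2 or _b are one class to them, and where a whole thing is asked for, a point or a joint stands for the part that bears it (a point fixed in the world has none). Each returns a list of dicts, best first, with "score" (0 to 1); they miss things now and then, are a little off and sometimes report something else, mostly with a low value. They report only what shows in the picture. A call takes as long as a camera call. They do not tell look-alikes from the thing itself.
- models.boxes_of(thing, camera): "at" ([x, y, z] in m, in world coordinates, good to about 4 mm: the middle of the surface that is visible of it).
- models.regions_of(thing, camera): "pixels" (420x560 bool, what is visible of it).
- models.mark_of(thing, camera): "at" ([x, y, z] in m, in world coordinates, good to about 4 mm: a listed point, or the origin of a listed thing).
Readings, each from a call of its own:
- telemetry.current_t(): time.
- telemetry.current_joints(): joint angles.
- telemetry.current_dq(): joint speeds.
- telemetry.current_joint_efforts(): joint torques, N m.
- telemetry.current_ee_pos(): TCP position.
- telemetry.current_tool_rot(): TCP orientation.
- telemetry.current_wrist_force(): force on the tool from outside, world axes, zero at the start.
- telemetry.current_torque(): the same for the moment, N m.
- telemetry.current_opening(): finger opening in m.
- telemetry.current_finger_force(): force on a finger pad.
Only numpy, scipy, OpenCV 4.12 (cv2) and the standard library are available. Lean on these libraries where they do the work, as an engineer would, in place of code of your own. Each camera call takes 0.05 s, during which the arm holds its last target. There are 200 camera calls.

TASK

The low white mixer base has two upright yellow splined drives, and one of them is closed by a blue cap. Take the orange beater by its flat handle, turn it so that the cross-shaped bore in its hub matches the splines of the uncovered drive, slide it all the way home and push the sprung drive right down to its stop. Finish while still gripping the beater and pressing it down, and leave the other things on the worktop where they stand.

Things in the scene. Friction and masses are not known exactly. Their poses are not given: they have to be found in the camera images.
- beater_grip (a point): centre of the flat handle of the orange beater, to be gripped across its thickness; on the beater's axis, 62 mm above its underside. Handle: 36 mm along x, 16 mm thick along y, from 40 to 81 mm above the underside. The beater stands upright on the worktop, 81 mm high, z up, about 90 g
- beater_foot (a point): centre of the underside of the beater's hub, 62 mm below beater_grip, same axes. Bore open downward, 36 mm deep: a round hole 15 mm across with four slots 6 mm wide, 25 mm from end to opposite end, along the beater's x and y axes, so it fits a drive at four angles a quarter turn apart, with 1 mm play each way. When home this point lies on the drive's collar
- beater: the whole beater; origin and axes as beater_foot. Round hub 36 mm across and 40 mm high, with white marks over the slots, and two thin paddles that reach 39 mm from the axis along +x and -x (in line with the handle), 5 to 33 mm above the underside
- machine: low white mixer base with a grey deck, fixed, 140 x 270 x 60 mm; origin at the centre of its underside, x across, y along the row of two drives, which stand 65 mm to either side of its middle (left towards +y)
- drive_left (a point): the left drive: centre of the top face of its black collar (33 mm across), on its axis, 72 mm above the worktop when not pressed. The yellow spindle stands up from here; the point's x and y axes point along its four splines. The cross starts at any angle and does not turn. The point sinks with the drive when pressed
- drive_right (a point): the right drive: centre of the top face of its black collar (33 mm across), on its axis, 72 mm above the worktop when not pressed. The yellow spindle stands up from here; the point's x and y axes point along its four splines. The cross starts at any angle and does not turn. The point sinks with the drive when pressed
- mount_left: the left drive on its fixed mounting plate; origin on its axis at the deck, 12 mm below drive_left. Yellow spindle: round pin 12 mm across, 30 mm high above the collar, with four splines in a cross, each 4 mm thick, 22 mm from tip to opposite tip, 20 mm high with rounded tops. Both drives are alike
- mount_right: the right drive on its fixed mounting plate; origin on its axis at the deck, 12 mm below drive_right. Yellow spindle: round pin 12 mm across, 30 mm high above the collar, with four splines in a cross, each 4 mm thick, 22 mm from tip to opposite tip, 20 mm high with rounded tops. Both drives are alike
- spindle_left (a joint): how far the left spindle is pressed down, m: 0 free, 0.006 at its stop. Spring: about 4 N to start moving, about 8.5 N at the stop
- spindle_right (a joint): how far the right spindle is pressed down, m: 0 free, 0.006 at its stop. Spring: about 4 N to start moving, about 8.5 N at the stop
- cap_top (a point): top of the blue domed cap, 63 mm across and 48 mm high, fixed over one of the two drives (left or right): 108 mm above the worktop, on that drive's axis
- mug: small white mug, 63 x 88 x 52 mm, leave alone; origin at the underside
- mill: glass mill with grey top, 44 mm across, 90 mm high, leave alone; origin at the underside
- spice_jar: spice jar with red lid, 45 mm across, 106 mm high, leave alone; origin at the underside
- glass: drinking glass, 84 mm across, 92 mm high, leave alone; origin at the underside
- teaspoon: teaspoon, 131 mm long, leave alone; origin at its middle
Not all that is in view belongs to the job. What is shaped like the beater but green is not meant.

How it is judged:
By the outcome, as a careful person would: the job done as asked, in the order asked, and still so for the second after the job is handed in, while the arm keeps its last pose, push and grip.
It also fails if it takes over 38 s, if anything falls off the work surface, if the arm or the gripper's body presses on something with over 40 N, if the wrist force passes 120 N, or if a joint passes its speed limit or range.

## Working session

There is one attempt and no reset: what is moved stays moved. The work goes in short steps, each a Python script; the robot and the scene stay as the last script left them, time stands still between calls to the robot, and variables do not carry over. Pictures are saved under pics/ and viewed, at most 10 in all, crops included, and the job is handed in when it is done.

```bash
mkdir -p pics; ls
python3 - <<'E'
from plant import r, gripper_to, vision, models, telemetry
import cv2, numpy as np
ims=[]
for c in ["scene","top"]:
    im=vision.snapshot(c); cv2.imwrite(f"pics/{c}0.png",im[:,:,::-1])
    k=vision.get_calibration(c); print(c,{a:np.round(b,4).tolist() for a,b in k.items()})
    for n in ["beater_grip","beater_foot","drive_left","drive_right","cap_top","machine"]:
        print(n,[(np.round(d["at"],4).tolist(),round(d["score"],2)) for d in models.mark_of(n,c)][:4])
print(telemetry.current_t(), telemetry.current_tool_rot())
E
```

```text
pics
scene {'fx': 413.7791, 'fy': 413.7791, 'cx': 280.7601, 'cy': 200.8335, 'position': [-0.0695, 1.119, 0.6668], 'orientation': [0.1462, -0.2062, 0.8144, -0.5224]}
beater_grip [([0.4942, 0.1419, 0.0637], 0.71), ([0.4772, 0.2364, 0.0581], 0.59)]
beater_foot [([0.4757, 0.2399, -0.0006], 0.8), ([0.4892, 0.1432, 0.0009], 0.64)]
drive_left [([0.5248, -0.0679, 0.0704], 0.5)]
drive_right []
cap_top [([0.5432, -0.2018, 0.109], 0.74)]
machine [([0.5333, -0.1384, 0.0013], 0.85)]
top {'fx': 380.1398, 'fy': 380.1398, 'cx': 276.9861, 'cy': 202.4687, 'position': [0.338, 0.0439, 1.1623], 'orientation': [0.0689, -0.6752, 0.7304, -0.0768]}
beater_grip [([0.4946, 0.1348, 0.0645], 0.63), ([0.4739, 0.2412, 0.0632], 0.49)]
beater_foot [([0.4811, 0.2393, -0.0026], 0.6), ([0.4896, 0.1416, -0.003], 0.44), ([0.5413, -0.2047, 0.1098], 0.17)]
drive_left [([0.5243, -0.0715, 0.0686], 0.48)]
drive_right []
cap_top [([0.5377, -0.2042, 0.1103], 0.56), ([0.525, -0.0689, 0.0718], 0.39)]
machine [([0.5289, -0.1396, 0.0025], 0.94)]
0.7 [ 6.94676444e-05  9.90440335e-01  1.37941790e-01 -1.21908636e-05]
```

View pics/scene0.png

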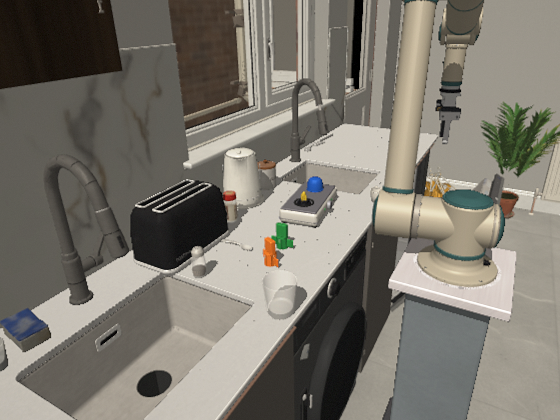

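View pics/top0.png

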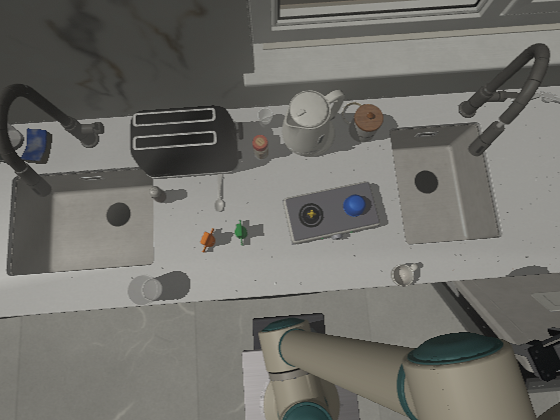

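The scene holds two beater shapes: orange at scene (270,252) / top (207,240), and green at scene (282,236) / top (241,231). Orange fits the description, and the networks put it at about (0.476, 0.239). The blue cap is on the right drive at top (355,205), so the uncovered drive is the left one at top (312,214). I'll look at both from close by with the wrist camera.

Run:
```python
from plant import r, gripper_to, vision, models, telemetry
import cv2, numpy as np
def look(n,names):
    im=vision.snapshot("wrist"); k=vision.get_calibration("wrist")
    np.savez(f"pics/{n}.npz",im=im,**k); print(n,{a:np.round(b,4).tolist() for a,b in k.items()})
    for m in names: print(m,[(np.round(d["at"],4).tolist(),round(d["score"],2)) for d in models.mark_of(m,"wrist")][:3])
    return im
r.move_to([0.48,-0.07,0.27],[0,1,0,0])
a=look("drv",["drive_left","cap_top","machine"]); print(telemetry.current_t())
r.move_to([0.44,0.24,0.27],[0,1,0,0])
b=look("beat",["beater_grip","beater_foot"]); print(telemetry.current_t())
cv2.imwrite("pics/w1.png",np.hstack([a,b])[:,:,::-1][::1,::1])
cv2.imwrite("pics/w1.png",cv2.resize(cv2.imread("pics/w1.png"),(800,300)))
```

```text
drv {'fx': 304.5332, 'fy': 304.5332, 'cx': 269.8836, 'cy': 209.9538, 'position': [0.5472, -0.0705, 0.4625], 'orientation': [-0.0836, -0.7016, 0.7027, 0.0833]}
drive_left [([0.522, -0.0751, 0.0741], 0.68)]
cap_top [([0.5424, -0.2025, 0.1071], 0.69), ([0.4812, 0.2383, 0.0607], 0.4)]
machine [([0.5327, -0.1374, 0.0059], 0.55)]
3.0083
beat {'fx': 304.5332, 'fy': 304.5332, 'cx': 269.8836, 'cy': 209.9538, 'position': [0.5077, 0.2392, 0.4627], 'orientation': [-0.0835, -0.7015, 0.7029, 0.0829]}
beater_grip [([0.4939, 0.1395, 0.0601], 0.91), ([0.4798, 0.2386, 0.063], 0.69)]
beater_foot [([0.4758, 0.239, -0.0038], 0.97), ([0.4956, 0.1353, -0.0009], 0.93)]
4.35
```

View pics/w1.png

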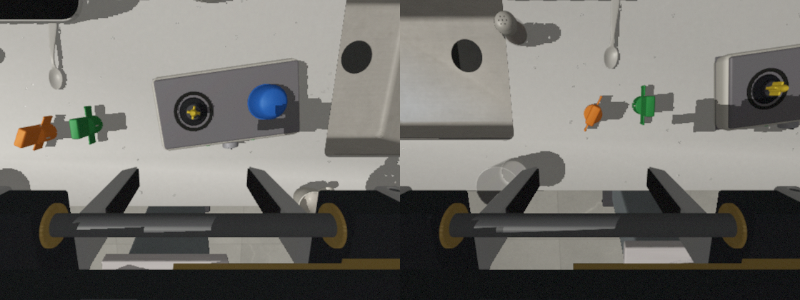

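The wrist view shows the uncovered drive at about (193,112) in the left half and the orange beater at (594,115) in the right half, with green at (644,103). I'll go closer to get the angles.

```bash
cat > h.py <<'E'
from plant import r, gripper_to, inverse_kinematics, vision, models, telemetry
import cv2, numpy as np
from scipy.spatial.transform import Rotation as R
def proj(k,p):
    q=R.from_quat(k["orientation"],scalar_first=True).inv().apply(np.asarray(p,float)-k["position"])
    return np.c_[k["cx"]+k["fx"]*q[...,0]/q[...,2],k["cy"]+k["fy"]*q[...,1]/q[...,2]]
def unproj(k,uv,z):
    uv=np.atleast_2d(uv).astype(float)
    d=np.c_[(uv[:,0]-k["cx"])/k["fx"],(uv[:,1]-k["cy"])/k["fy"],np.ones(len(uv))]
    d=R.from_quat(k["orientation"],scalar_first=True).apply(d)
    s=(z-k["position"][2])/d[:,2]; return np.asarray(k["position"])+s[:,None]*d
def rectify(im,k,c,z,half=0.05,n=400):
    """orthophoto at height z: column = +x, row = -y"""
    w=np.float32([[c[0]-half,c[1]+half,z],[c[0]+half,c[1]+half,z],[c[0]+half,c[1]-half,z],[c[0]-half,c[1]-half,z]])
    H=cv2.getPerspectiveTransform(proj(k,w).astype(np.float32),np.float32([[0,0],[n,0],[n,n],[0,n]]))
    return cv2.warpPerspective(im,H,(n,n),flags=cv2.INTER_CUBIC)
def look(n,names=()):
    k=vision.get_calibration("wrist"); im=vision.snapshot("wrist")
    np.savez(f"pics/{n}.npz",im=im,**k)
    for m in names: print(m,[(np.round(d["at"],4).tolist(),round(d["score"],2)) for d in models.mark_of(m,"wrist")][:3])
    return im,k
E
python3 - <<'E'
from h import *
r.move_l([0.435,0.24,0.13],vel=0.2)
b,kb=look("beat2",["beater_grip","beater_foot"])
r.move_l([0.435,0.20,0.17],vel=0.3)
r.move_to([0.475,-0.07,0.14],[0,1,0,0])
a,ka=look("drv2",["drive_left","cap_top"]); print(telemetry.current_t())
cv2.imwrite("pics/b2.png",cv2.resize(b,(784,588),interpolation=2)[:,:,::-1])
cv2.imwrite("pics/d2.png",np.hstack([rectify(a,ka,(0.524,-0.071),0.092,0.03),rectify(b,kb,(0.478,0.239),0.081,0.045)])[:,:,::-1])
E
```

```text
beater_grip [([0.4806, 0.2404, 0.0614], 0.96), ([0.4934, 0.1391, 0.0586], 0.83)]
beater_foot [([0.4759, 0.2384, -0.0035], 0.65), ([0.4945, 0.1375, -0.0001], 0.58)]
drive_left [([0.5225, -0.0705, 0.0751], 0.84)]
cap_top [([0.5412, -0.2011, 0.1099], 0.89)]
6.9083
```

View pics/b2.png

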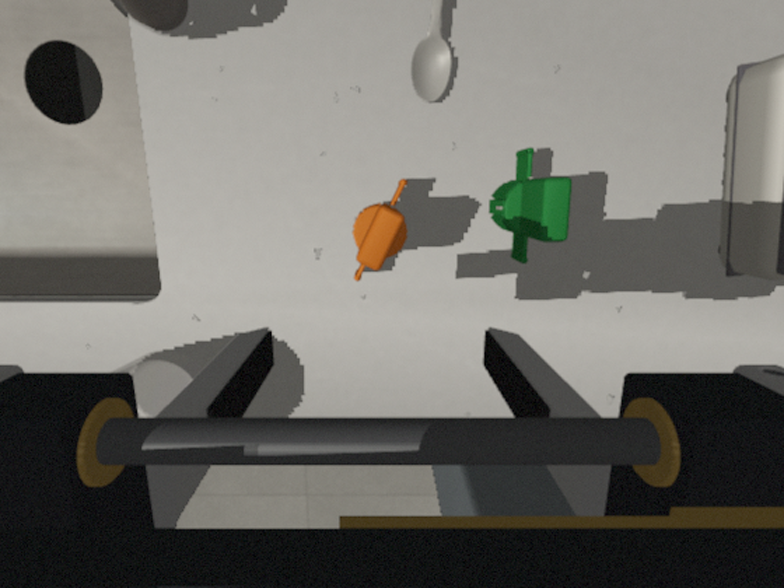

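View pics/d2.png

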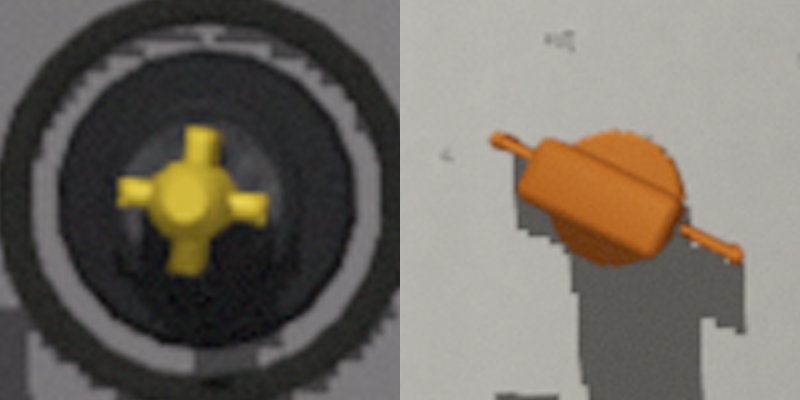

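The wide crop shows the orange beater at (380,235), clearly distinct from the green one at (530,205). In the rectified view its paddle tips are at (497,138) and (738,257), giving a yaw of about -26.3°. The drive's splines run (122,192)-(265,210) and (203,128)-(187,270), giving about -6.8° with its centre near (0.523, -0.071). I'll refine the drive numerically, then grasp.

```bash
cat >> h.py <<'E'
def down(deg):
    return (R.from_euler("z",deg,degrees=True)*R.from_quat([0,1,0,0],scalar_first=True)).as_quat(scalar_first=True)
E
python3 - <<'E'
from h import *
z=np.load("pics/drv2.npz"); k={a:z[a] for a in z.files if a!="im"}
n=400; o=rectify(z["im"],k,(0.523,-0.071),0.092,0.02,n).astype(int)
m=(o[...,0]>110)&(o[...,2]<0.6*o[...,0])
i,j=np.nonzero(m); x=(j-n/2)*.1; y=-(i-n/2)*.1
for rr in (6.5,7.5,8.5):
    s=np.hypot(x,y)>rr; s&=np.hypot(x,y)<12.5
    th=np.arctan2(y[s],x[s]); a=np.angle(np.mean(np.exp(4j*th)))/4
    print(rr,np.degrees(a))
    c=[]
    for q in range(4):
        t=s&(np.abs(np.angle(np.exp(1j*(np.arctan2(y,x)-a-q*np.pi/2))))<.4); c.append((x[t].mean(),y[t].mean()))
    print(np.round(c,1).tolist())
z=np.load("pics/beat2.npz"); k={a:z[a] for a in z.files if a!="im"}
o=rectify(z["im"],k,(0.478,0.239),0.033,0.05,500).astype(int)
m=((o[...,0]>120)&(o[...,2]<0.4*o[...,0])).astype(np.uint8)
i,j=np.nonzero(m); x=(j-250)*.2; y=-(i-250)*.2
a=np.radians(-26.3)
for _ in range(4):
    u=x*np.cos(a)+y*np.sin(a); v=-x*np.sin(a)+y*np.cos(a)
    e0=u<u.min()+8; e1=u>u.max()-8
    p0=np.array([x[e0].mean(),y[e0].mean()]);p1=np.array([x[e1].mean(),y[e1].mean()])
    a=np.arctan2(*(p1-p0)[::-1])
print("beater yaw",np.degrees(a),"ends",u.min(),u.max(),p0,p1,"mid",(p0+p1)/2)
E
```

```text
6.5 -6.993300397027543
[[8.7, -0.9], [1.0, 8.7], [-8.7, 1.3], [-0.9, -8.4]]
7.5 -6.925810115208329
[[9.2, -0.9], [1.1, 9.2], [-9.2, 1.4], [-1.0, -8.9]]
8.5 -6.922351762978375
[[9.7, -1.0], [1.1, 9.6], [-9.7, 1.4], [-1.1, -9.4]]
beater yaw -26.08489116508795 ends -37.747999373518745 36.758167575430065 [-30.17358491  15.14339623] [ 29.68571429 -14.16180124] mid [-0.24393531  0.49079749]
```

Run:
```python
from h import *
q=down(-26.1); B=[0.4776,0.2395]
r.move_l([0.475,-0.05,0.20],vel=0.3)
r.move_to([*B,0.16],q)
gripper_to(0.06,50)
hit=r.move_l([*B,0.0695],vel=0.1,guard=5); print("hit",hit,telemetry.current_ee_pos())
gripper_to(0.0,50); print("open",telemetry.current_opening(),telemetry.current_finger_force())
r.move_l([*B,0.19],vel=0.15); print("open",telemetry.current_opening(),telemetry.current_wrist_force())
q=down(-6.9); r.move_to([0.523,-0.0708,0.19],q); r.hold(0.2)
print(telemetry.current_wrist_force(),telemetry.current_ee_pos(),telemetry.current_t())
a,k=look("held"); cv2.imwrite("pics/held.png",a[:,:,::-1]); s=vision.snapshot("scene")
cv2.imwrite("pics/s2.png",np.hstack([cv2.resize(a,(400,300)),cv2.resize(s[130:270,240:380],(300,300),interpolation=2)])[:,:,::-1])
```

```text
hit False [0.47819061 0.23970109 0.07005992]
open 0.0003551169263558936 0.0
open 0.0005140253515485132 [-0.2297095   0.0479063  -0.35102491]
[ 0.87664757 -0.22955667 -0.32823919] [ 0.52308523 -0.06964831  0.19000841] 13.4833
```

View pics/s2.png

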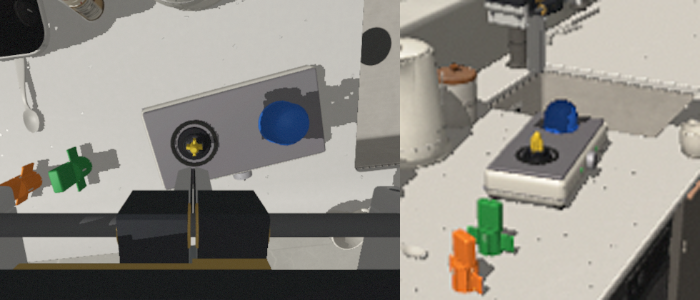

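The grasp missed: the fingers closed on nothing, and the orange beater still stands at (465,260) in the scene crop. I'll measure whether it moved and where the fingertips really were.

Run:
```python
from h import *
z=np.load("pics/held.npz"); k={a:z[a] for a in z.files if a!="im"}
p=telemetry.current_ee_pos(); print("tip px",proj(k,[[p[0],p[1],p[2]-r.nose_length]]),"TCP px",proj(k,[p]),r.nose_length)
for c in ["scene","top","wrist"]:
    vision.snapshot(c); print(c)
    for n in ["beater_foot","beater_grip"]: print([(np.round(d["at"],4).tolist(),round(d["score"],2)) for d in models.mark_of(n,c)][:3])
print(telemetry.current_tool_rot(),telemetry.current_joints(),p,telemetry.current_opening())
h=z["im"]; cv2.imwrite("pics/c3.png",cv2.resize(h[170:350,0:280],None,fx=2.8,fy=2.8,interpolation=2)[:,:,::-1])
```

```text
tip px [[270.48922152 229.18941148]] TCP px [[270.56563404 240.26667681]] 0.025
scene
[([0.4872, 0.1445, -0.0009], 0.94), ([0.479, 0.2405, -0.0037], 0.57), ([0.4771, 0.2376, 0.0006], 0.21)]
[([0.476, 0.2347, 0.0601], 0.63)]
top
[([0.4818, 0.2406, -0.0031], 0.58), ([0.4905, 0.14, 0.0023], 0.42)]
[([0.4951, 0.138, 0.0633], 0.72), ([0.4729, 0.2444, 0.0622], 0.46)]
wrist
[([0.4931, 0.1377, -0.0031], 0.93), ([0.4774, 0.236, -0.0039], 0.57)]
[([0.3381, -0.3276, 0.0021], 0.66), ([0.479, 0.2394, 0.0624], 0.65), ([0.4941, 0.1404, 0.0617], 0.65)]
[ 8.91510900e-07  9.98187113e-01 -6.01871068e-02 -2.23844791e-06] [-2.66454452e-01  2.05433444e-01  1.60500868e+00 -2.74029183e-06
  1.33115455e+00  1.42478953e+00] [ 0.52306626 -0.06996217  0.19003817] 0.000500124517068264
```

View pics/c3.png

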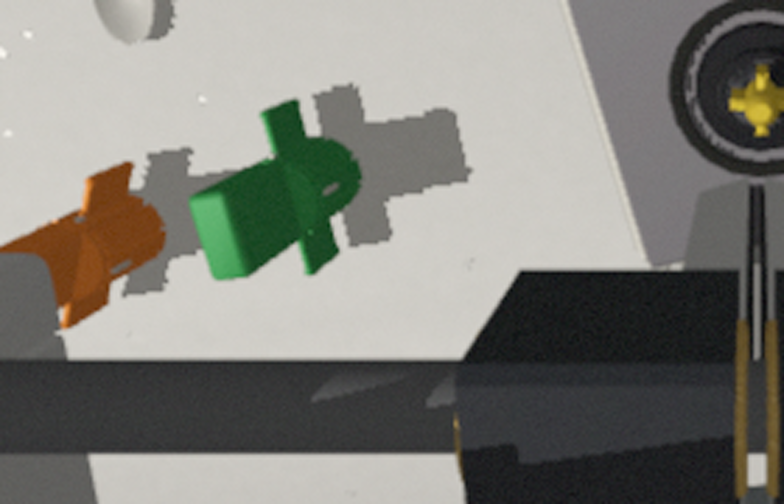

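Calibration and fingertips agree, and the networks report the beater in the same place. I'll retry in steps, looking with the wrist camera before and after closing.

Run:
```python
from h import *
t0=cv2.imread("pics/top0.png")[:,:,::-1]; t1=vision.snapshot("top")
d=np.abs(t0.astype(int)-t1)[215:260,185:260].max(2)>40; print("top diff px",d.sum())
q=down(-26.1); B=[0.4776,0.2395]
gripper_to(0.07,50); print(telemetry.current_opening())
r.move_to([*B,0.16],q)
r.move_l([*B,0.0695],vel=0.12,guard=5); r.hold(0.1)
a,k=look("g0"); print("before",telemetry.current_ee_pos(),telemetry.current_opening())
s0=vision.snapshot("scene")
gripper_to(0.01,50); print("after",telemetry.current_opening(),telemetry.current_finger_force(),telemetry.current_t())
b,k=look("g1"); s1=vision.snapshot("scene")
f=lambda s:cv2.resize(s[220:275,245:315],(381,300),interpolation=2)
g=lambda s:cv2.resize(s[130:340,140:407],(381,300),interpolation=2)
cv2.imwrite("pics/c4.png",np.vstack([np.hstack([g(a),f(s0)]),np.hstack([g(b),f(s1)])])[:,:,::-1])
```

```text
top diff px 0
0.06988347190668598
before [0.4783239  0.23970063 0.07039097] 0.07013989357311089
after 0.010023113308358938 0.0 18.5583
```

View pics/c4.png

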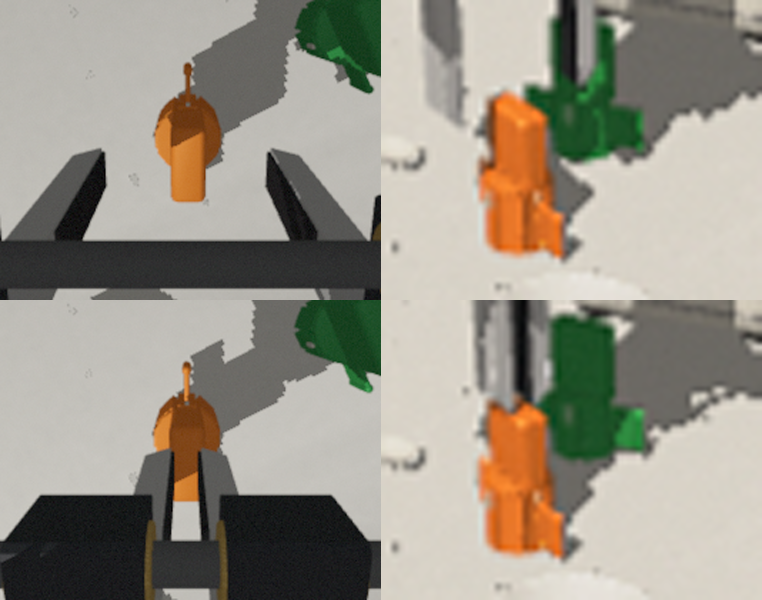

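Run:
```python
from h import *
k=vision.get_calibration("scene"); 
p=telemetry.current_ee_pos(); print(p,telemetry.current_tool_rot(),telemetry.current_joints(),telemetry.current_t())
for z in (0.045,0.065,0.085,0.105): print(z,proj(k,[[p[0],p[1],z]]), proj(k,[[p[0]+.443*.045,p[1]+.9*.045,z]]))
print("obs closed 269.6,239.3; open near finger tip", 245+(445-381)/5.44,220+125/5.45)
z=np.load("pics/g1.npz"); kw={a:z[a] for a in z.files if a!="im"}
for zz in (0.045,0.065,0.085,0.105): print(zz,(proj(kw,[[p[0],p[1],zz]])-[140,130])*1.427)
```

```text
[0.47760605 0.23949347 0.06950496] [-9.74187349e-06  9.74164742e-01 -2.25838562e-01 -5.11421552e-06] [3.34526361e-01 3.13703674e-01 1.77702234e+00 2.52772269e-05
 1.05086490e+00 2.36091763e+00] 18.6583
0.045 [[269.2838387 249.7498685]] [[255.98183919 254.68079973]]
0.065 [[269.0465876  243.75680501]] [[255.64621106 248.6045982 ]]
0.085 [[268.80603538 237.68035371]] [[255.30582048 242.4421774 ]]
0.105 [[268.56211265 231.51876201]] [[254.96056536 236.19168906]]
obs closed 269.6,239.3; open near finger tip 256.7647058823529 242.93577981651376
0.045 [[185.42338834 141.79877482]]
0.065 [[185.44199403 154.1939416 ]]
0.085 [[185.46444962 169.15392306]]
0.105 [[185.49208795 187.56665452]]
```

The picture explains the miss. The closed fingertips (scene px 269.6, 239.3) sit at z of about 0.083, on top of the handle, roughly 38 mm higher than the nominal tool length says. I'll feel for the hub top with a guarded descent, then grip relative to that.

Run:
```python
from h import *
B=[0.4776,0.2395]
gripper_to(0.032,50)
hit=r.move_l([*B,0.0225],vel=0.045,guard=3); p=telemetry.current_ee_pos(); print("hit",hit,p,telemetry.current_wrist_force())
r.move_l([*B,p[2]+0.003],vel=0.05)
gripper_to(0.0,50); print("grip",telemetry.current_opening(),telemetry.current_finger_force(),telemetry.current_ee_pos())
a,k=look("g2"); s1=vision.snapshot("scene"); print(telemetry.current_t())
f=lambda s:cv2.resize(s[220:275,245:315],(381,300),interpolation=2)
g=lambda s:cv2.resize(s[130:340,140:407],(381,300),interpolation=2)
cv2.imwrite("pics/c5.png",np.hstack([g(a),f(s1)])[:,:,::-1])
```

```text
hit True [0.47714241 0.23933443 0.02592221] [-0.84102591  0.36050921  4.0673409 ]
grip 0.015638265176464463 49.99878108501434 [0.47734595 0.23939929 0.02865395]
20.85
```

View pics/c5.png

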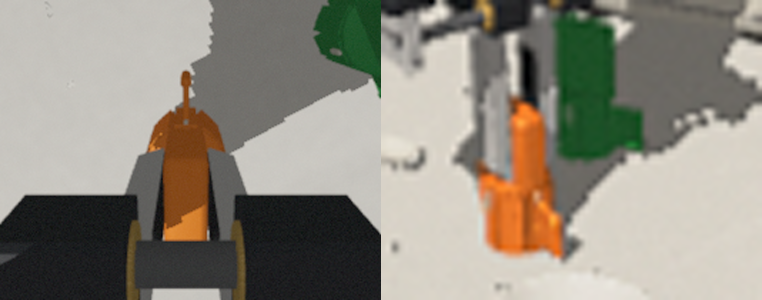

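Gripped: opening 15.6 mm at 50 N, and the picture shows the handle between the pads. The foot is at TCP z − 0.0287. I'll carry it to the drive and do a guarded insertion.

```bash
cat >> h.py <<'E'
ZF=0.0287; D=np.array([0.523,-0.0708])
def foot(): return telemetry.current_ee_pos()[2]-ZF
E
python3 - <<'E'
from h import *
p=telemetry.current_ee_pos()
r.move_l([p[0],p[1],0.165],vel=0.2); print("lift",telemetry.current_opening(),telemetry.current_wrist_force())
r.move_to([*D,0.155],down(-6.9)); r.hold(0.15)
a,k=look("ins"); s=vision.snapshot("scene"); print(telemetry.current_ee_pos(),telemetry.current_opening())
hit=r.move_l([*D,0.072+ZF],vel=0.06,guard=3)
print("hit",hit,"foot",foot(),telemetry.current_ee_pos(),telemetry.current_wrist_force(),telemetry.current_torque(),telemetry.current_t())
s2=vision.snapshot("scene")
f=lambda s:cv2.resize(s[150:230,270:360],(338,300),interpolation=2)
cv2.imwrite("pics/c6.png",np.hstack([f(s),f(s2)])[:,:,::-1])
E
```

```text
lift 0.015501698352410803 [ 0.02042557 -0.27442347 -2.0432825 ]
[ 0.52310986 -0.06979324  0.15503798] 0.015440200640891183
hit True foot 0.07109018587200168 [ 0.52218168 -0.0706491   0.09979019] [0.95367241 0.750404   2.76759474] [ 0.01025953 -0.08969064 -0.00190668] 24.0583
```

View pics/c6.png

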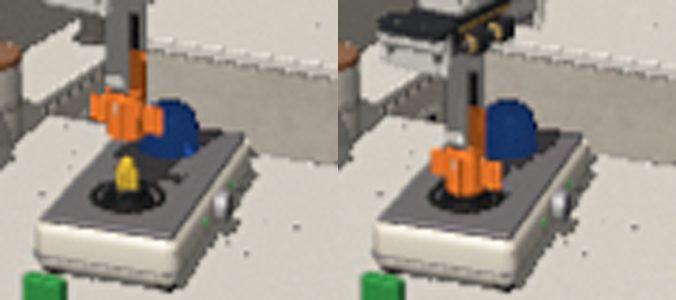

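The beater went over the splines and the foot now sits on the collar (foot z of about 0.071). Next I'll press to the stop.

Run:
```python
from h import *
p=telemetry.current_ee_pos()
for z in (0.068,0.066,0.0645,0.063,0.0615,0.060):
    r.move_l([*D,z+ZF],vel=0.03); r.hold(0.1)
    f=telemetry.current_wrist_force(); print(z,"foot",round(foot(),4),np.round(f,1),round(telemetry.current_opening(),4),round(telemetry.current_t(),2))
    if f[2]>20: break
r.hold(0.3); print(foot(),telemetry.current_wrist_force())
for c in ("scene","wrist"):
    vision.snapshot(c); print(c,[(np.round(d["at"],4).tolist(),round(d["score"],2)) for d in models.mark_of("beater_foot",c)][:3])
```

```text
0.068 foot 0.0681 [-1.7  0.8  5.4] 0.0155 24.46
0.066 foot 0.0662 [-1.9  0.2  5.9] 0.0158 24.81
0.0645 foot 0.0659 [-3.9  1.  13.3] 0.0153 25.16
0.063 foot 0.0658 [-4.7  0.5 21.2] 0.0159 25.51
0.06576390306891658 [-4.36851665  2.20481681 20.54248277]
scene [([0.4894, 0.1443, 0.0015], 0.65), ([0.5203, -0.0732, 0.0644], 0.58)]
wrist [([0.5202, -0.0713, 0.0618], 0.84), ([0.4979, 0.137, -0.0008], 0.71)]
```

The foot stopped at z 0.0658 (expected 0.066), and the force jumped from about 6 N to 21 N with no further travel. That is the stop, and the arm is still gripping and pressing.

```bash
python3 -c "
from plant import r
print(r.sign_off())"
```

```text
the job is handed in; nothing more can be done
None
```

The orange beater is home on the uncovered left drive and pressed to its stop, still gripped and held down with about 20 N at hand-in; the first grasp closed on nothing, but the second one held.

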